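# Set and cam-lock the telescopic length stop

### The job

The loose upper tray of the nested pair stands in the way of the length stop's sliding leg: lift it off by its black bar and set it down upright on free worktop, leaving the lower tray where it is. Then take the red lever post on the leg's head, pull the spring-loaded leg out until its white index line is level with the red pointer on the scale, and only there, with the leg held at the pointer, slide the lever across the head away from the robot until it is fully home. Finish while still gripping the lever post, with the leg at the pointer and the lever closed; do not shift the pointer, do not push the trays with the leg, and leave the tools lying round about undisturbed.

Things in the scene. Friction and masses are not known exactly. Their poses are not given: they have to be found in the camera images.
- length_stop: Telescopic length stop fixed on the table: aluminium housing 62 wide (x, away from the robot), 63 mm high, 40 to 210 mm on its +y side. Origin: on the worktop under the centre of the leg's head when the leg is fully in; the leg comes out along -y. Yellow-topped scale rail, 56 to 68 mm on the +x side, 50 mm high, from y = +80 to -170 mm.
- stop_leg (a joint): How far the leg is out, m: 0 = fully in, at most 0.14. A spring draws it in with 3 N (in) to 6.5 N (out): it slides back if let go, even with the lever closed. It ends in a grey head, 90 mm (x of the stop) by 44 mm (y), from 38 to 57 mm above the worktop.
- mark_pointer (a joint): Where the red pointer stands on the scale, m: the leg is at the mark when joint stop_leg has the same value. It stays where it is unless pushed hard (12 N). Somewhere from 0.065 to 0.115.
- cam_lever (a joint): Cam lever in its cross slot on the leg's head, m: 0 = open (nearest the robot), 0.03 = closed (fully home by the dark steel stop on the head). It slides along +x of the stop against 3 N of friction and stays where it is left.
- lever_post: Red upright post of the cam lever, 16 x 16 mm, from 65 to 107 mm above the worktop, standing on a black base plate 34 x 26 mm. Origin at worktop height under its axis; axes as the stop's.
- lever_grip (a point): Point to grip on the red lever post, on its axis, 89 mm above the worktop. Axes as the stop's: +x = closing direction of the lever, -y = direction in which the leg comes out. The post takes the leg along in y and slides the lever in x. The steel stop on the head and the pointer reach up to 66 mm at most.
- leg_index (a point): White index line on the far (+x) edge of the leg's head, at its top; it moves with the leg.
- mark_tip (a point): Tip of the red pointer beside the head, 58 mm above the worktop; axes as the stop's. The leg is at the mark when point leg_index has the same y along the stop as this point.
- lower_tray: Blue open tray, 78 mm (x) by 112 mm (y), 30 mm high, screwed to the sliding table in front of the leg's head (the leg passes 8 mm above it); it cannot move. The worktop is free for 230 mm from its centre along -y of the stop. Origin: centre of its underside.
- upper_tray: Loose blue open tray, 78 mm (x) by 112 mm (y), walls up to 26 mm above its underside, about 0.2 kg, with a nut fixed in it. A 4 mm deep plug under its floor nests in the lower tray. Origin: centre of its underside (26 mm above the worktop while nested).
- tray_handle (a point): Centre of the upper tray's black carrying bar: the bar runs along the tray's x, 78 mm long, 14 mm thick (y), 12 mm high; this point is 56 mm above the tray's underside. The bar is held at its ends, free below down to the tray's floor at 7 mm. Axes as the tray's.
- tape_measure: Yellow and black tape measure, 40 x 80 x 68 mm, on the right; leave it alone. Origin: centre of its underside.
- try_square: Try square, beech stock and steel blade, 120 x 188 x 23 mm, on the saw table at the back; leave it alone. Origin: centre of its underside.
- bolt_3: Hex bolt, 54 mm long, on the saw table at the back; leave it alone. Origin: centre of its underside.

How it is judged:
On the way, in this order (a step that is already met when the one before it is completed fails the run):
1. the upper tray is lifted clear of the lower one in the gripper (height (world z) of upper_tray above 0.045 m and contact force between the fingers and upper_tray above 1 N and contact force between upper_tray and lower_tray below 0.1 N), for 0.2 s.
2. the upper tray stands upright on the worktop, let go, clear of the lower tray (height (world z) of tray_handle between 0.045 and 0.064 m and angle between tray_handle's own z axis and vertical below 0.1 rad and horizontal distance between tray_handle and lower_tray above 0.1 m and contact force between upper_tray and the arm below 0.2 N and contact force between upper_tray and the fingers below 0.2 N and linear speed of upper_tray below 0.02 m/s), for 0.2 s.
3. the leg is held at the pointer by the lever post, the lever still open (y of leg_index in the frame of mark_tip between -0.005 and 0.005 m and value of joint cam_lever below 0.012 m and contact force between the fingers and lever_post above 1 N), for 0.2 s.
4. the lever is fully closed with the leg held at the pointer (y of leg_index in the frame of mark_tip between -0.005 and 0.005 m and value of joint cam_lever above 0.026 m and contact force between the fingers and lever_post above 1 N), for 0.2 s.
At the end, for the whole second after the job is handed in: Leg index within 5 mm of the pointer tip and still; lever at least 26 mm along its 30 mm travel; fingers bear on the lever (over 1 N); upper tray upright (0.1 rad) on the worktop, at rest, untouched, its centre over 100 mm from the lower tray's (all of step 2 and all of step 4 and velocity of joint stop_leg between -0.01 and 0.01 m/s); the arm keeps its last pose, push and grip.
It fails at once if the lever is slid past half way while the leg is more than 10 mm off the pointer (value of joint cam_lever above 0.015 m and not (y of leg_index in the frame of mark_tip between -0.01 and 0.01 m)).
It fails at once if the pointer is shifted by more than 4 mm (distance of mark_tip from where it was at the start of the episode above 0.004 m).
It fails at once if the leg pushes against the upper tray (contact force between length_stop and upper_tray above 3 N).
It fails at once if a tool lying round about is shifted by more than 30 mm (distance of any of tape_measure, try_square, bolt_3 from where it was at the start of the episode above 0.03 m).
It also fails if it takes over 58 s, if anything falls off the work surface, if the arm or the gripper's body presses on something with over 40 N, if the wrist force passes 120 N, or if a joint passes its speed limit or range.

### The arm

A 6-joint arm with a two-finger parallel gripper is mounted at the origin on a cart in front of the work surface, level with it; the furniture and walls round the work are solid. World frame = base frame: x ahead of the robot, y to its left, z up, the work surface at z = 0. Lengths are in m, angles in rad, forces in N, time in s.
With the tool pointing down it reaches from about 0.15 to 0.775 m from the base axis. Payload 6.1 kg.
Tool frame: the origin (TCP) lies midway between the tips of the shut fingers; the grasp point (between the pads) lies 19 mm behind it; z points along the fingers, y is the direction in which the jaws open and shut (so a half turn about z gives the same grasp; the last joint's range is limited). The gripper opens to 85 mm and grips with 20 to 120 N. Pads are 22 mm wide; open, the fingers measure 114 mm over their backs; the gripper's body (76 mm by 85 mm) begins 54 mm behind the grasp point. The pads swing forward as they close: fully open they stand 13 mm farther back than shut.
Start: joints at [-1.31, 0.126, -0.04, 1.405, 0, 1.571], TCP at [0.135, -0.507, 0.231] pointing down, gripper open.
Joint ranges: [-2.72, 2.72], [-0.95, 1.95], [-1.27, 1.35], [-1.78, 2.02], [-1.46, 1.47], [-3.14, 3.14]. Speed limits (rad/s): [2.39, 2.39, 3.01, 3.14, 3.14, 3.14].

### API

Orientations are given as a unit quaternion [x, y, z, w].
In Python, from rig import r, optics, workorder gives the robot as it stands.
- The arm moves only by the tool arm_command, never from a script. Its argument "steps" is text: rows parted by semicolons, each of 7 numbers parted by spaces: the shift along the tool's x, y, z in m, then the turn, a rotation vector about the tool's x, y, z in degrees, then the opening, from 0 (shut) to 1 (fully open). A call has 1 to 5 rows; each row is the pose to reach, as a shift and turn from the pose commanded when the call began, along the tool's axes at that moment; what a row does not reach only later rows make up. A row lasts 1/12 s, in which the tool goes at most 41.7 mm and 7.16 degrees, less where a joint would pass 70% of its speed; a pose out of reach is approached as far as the arm can. A call with a gripper value outside its range is refused whole. The fingers move at their own pace and stop on an object; "newtons" is the grip in N (left out, the last holds). Time passes only in rows, so rows that repeat a pose let the fingers close. It gives the time, the measured TCP pose, the force and the opening at its end, in the units of the state.
- r.read_state(): the state, without advancing time (a new reading comes with each control period).
- optics.get_image(name): name is "side" or "top"; returns a dict with "img" (480x640x3 uint8, blue, green, red), "depth" (480x640 float32, m along the optical axis (not along the pixel's ray), 0 where there is no reading), "mtx" (3x3 intrinsics, pixels), "k1" (the pictures are not rectified: a ray, as slopes to the right and down, at radius r is drawn at 1 + k1 r^2 times it, then the intrinsics apply), "rvec" (rotation vector, rad) and "tvec" (3), from world to camera coordinates, as OpenCV has them. Camera axes: x right, y down, z forward; pixel columns grow to the right and rows downward; lengths in m; the calibration is good to about 2 mm. A picture is of the moment at which its call begins.
- workorder.job_done(): hands the job in, once; it reports no verdict.
The state is a dict: "time_s": time; "qpos": joint angles; "qvel": joint speeds; "effort": joint torques, N m; "ee_pos": TCP position; "ee_rot": TCP orientation; "contact_force": force on the tool from outside, world axes, zero at the start; "torque": the same for the moment, N m; "opening": opening from 0.0 (shut) to 1.0 (fully open).
Only numpy, scipy, OpenCV 4.12 (cv2) and the standard library are available. Lean on these libraries where they do the work, as an engineer would, in place of code of your own. Each camera call takes 0.05 s, during which the arm holds its last target.

## Working session

There is one attempt and no reset: what is moved stays moved. The work goes in short steps, Python scripts to look and compute and a tool call to move; the robot and the scene stay as the last step left them, time stands still between calls to the robot, and variables do not carry over. Pictures are saved under pics/ and viewed, and the job is handed in when it is done.

Besides the shell and the picture viewer there is one more tool, called as name(argument=value, ...) on one line, values as JSON. arm_command: Moves the arm, as the interface text tells. Its arguments: {"type":"object","properties":{"steps":{"type":"string"},"newtons":{"type":"number"}},"required":["steps"]}

```bash
mkdir -p pics; ls; cat > h.py <<'E'
import numpy as np, cv2
from rig import r, optics, workorder
def save(name,fn):
    d=optics.get_image(name); cv2.imwrite('pics/'+fn+'.png',d['img']); np.savez('pics/'+fn+'.npz',**d); return d
def load(fn): return dict(np.load('pics/'+fn+'.npz'))
def norm(d,uv):
    K=d['mtx'];k=float(d['k1']);uv=np.atleast_2d(np.array(uv,float))
    xy=np.c_[(uv[:,0]-K[0,2])/K[0,0],(uv[:,1]-K[1,2])/K[1,1]]
    s=xy.copy()
    for _ in range(20): s=xy/(1+k*(s**2).sum(1,keepdims=True))
    return s
def onplane(d,uv,z):
    R=cv2.Rodrigues(d['rvec'])[0];t=np.ravel(d['tvec']);C=-R.T@t
    s=norm(d,uv);w=np.c_[s,np.ones(len(s))]@R
    return C+w*((z-C[2])/w[:,2])[:,None]
def bydepth(d,uv):
    R=cv2.Rodrigues(d['rvec'])[0];t=np.ravel(d['tvec'])
    s=norm(d,uv);uvi=np.atleast_2d(np.array(uv)).astype(int);z=d['depth'][uvi[:,1],uvi[:,0]]
    return (np.c_[s,np.ones(len(s))]*z[:,None]-t)@R
E
python3 - <<'E'
from h import *
np.set_printoptions(precision=4,suppress=True)
print(r.read_state())
for n in('side','top'):
    d=save(n,n+'0'); print(n,d['mtx'],d['k1'],d['rvec'].ravel(),d['tvec'].ravel())
E
```

```text
pics
{'time_s': 0.0, 'qpos': array([-1.31  ,  0.1264, -0.0406,  1.4054,  0.    ,  1.5708]), 'qvel': array([-0.0003,  0.0006,  0.0002, -0.0007, -0.0002, -0.0009]), 'effort': array([  0.0019, -43.5919,  35.2922,   0.0175,   0.0002,   0.    ]), 'ee_pos': array([ 0.1353, -0.5069,  0.2305]), 'ee_rot': array([ 0.9915,  0.13  , -0.0001, -0.0008]), 'contact_force': array([0.2573, 0.0226, 0.4584]), 'torque': array([-0.0267, -0.0151, -0.0027]), 'opening': 0.9996847647775492}
side [[435.257    0.     320.5905]
 [  0.     435.257  236.2307]
 [  0.       0.       1.    ]] -0.08375387932051412 [ 0.141  -2.6064  1.6524] [0.5424 0.1228 0.8598]
top [[510.7314   0.     316.1942]
 [  0.     510.7314 245.3589]
 [  0.       0.       1.    ]] 0.03036404202362587 [ 2.1507 -2.0668  0.2176] [-0.0502  0.5871  1.1119]
```

View pics/top0.png

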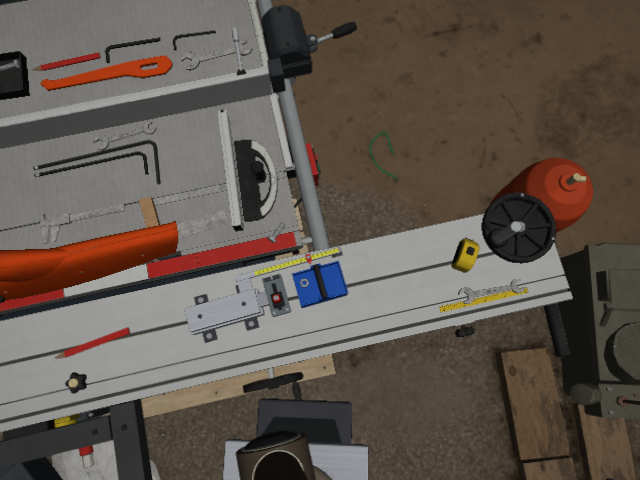

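View pics/side0.png

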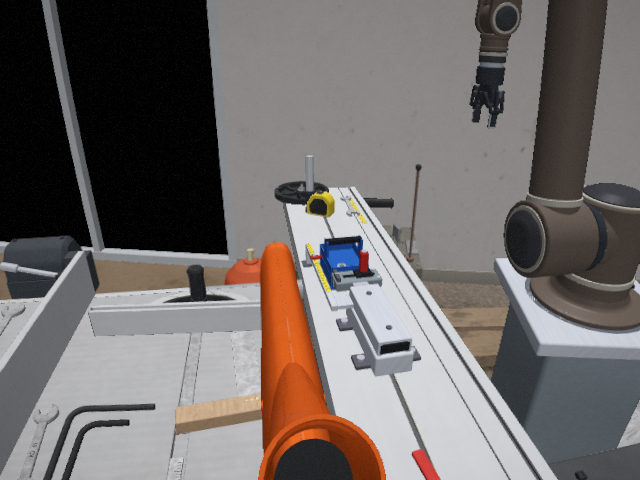

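```bash
python3 - <<'E'
from h import *
np.set_printoptions(precision=4,suppress=True)
for n in('side','top'):
    d=load(n+'0');R=cv2.Rodrigues(d['rvec'])[0];print(n,'C',-R.T@d['tvec'].ravel())
    P=np.array([[0,0,0],[0.135,-.507,.231],[.5,0,0],[.5,.3,0]],float)
    print(cv2.projectPoints(P,d['rvec'],d['tvec'],d['mtx'],np.array([float(d['k1']),0,0,0]))[0].reshape(-1,2))
d=load('top0')
print(bydepth(d,[(276,298),(320,285),(250,330),(400,250),(310,259)]))
im=d['img'];c=im[210:350,170:370];cv2.imwrite('pics/topc.png',cv2.resize(c,None,fx=4,fy=4,interpolation=cv2.INTER_CUBIC))
d=load('side0');im=d['img'];c=im[190:390,270:470];cv2.imwrite('pics/sidec.png',cv2.resize(c,None,fx=3,fy=3,interpolation=cv2.INTER_CUBIC))
E
```

```text
side C [0.4655 0.7783 0.4755]
[[585.5232 296.1941]
 [481.4376 129.1783]
 [342.2352 283.3655]
 [329.8231 388.8064]]
top C [ 0.3447 -0.0363  1.2098]
[[292.9544 517.313 ]
 [579.1683 488.3931]
 [303.4663 286.7047]
 [177.4992 281.8051]]
[[ 0.4592  0.0548  0.109 ]
 [ 0.4939 -0.039   0.0882]
 [ 0.3935  0.1201  0.0011]
 [ 0.5987 -0.2293 -0.002 ]
 [ 0.5573 -0.0138  0.056 ]]
```

View pics/topc.png

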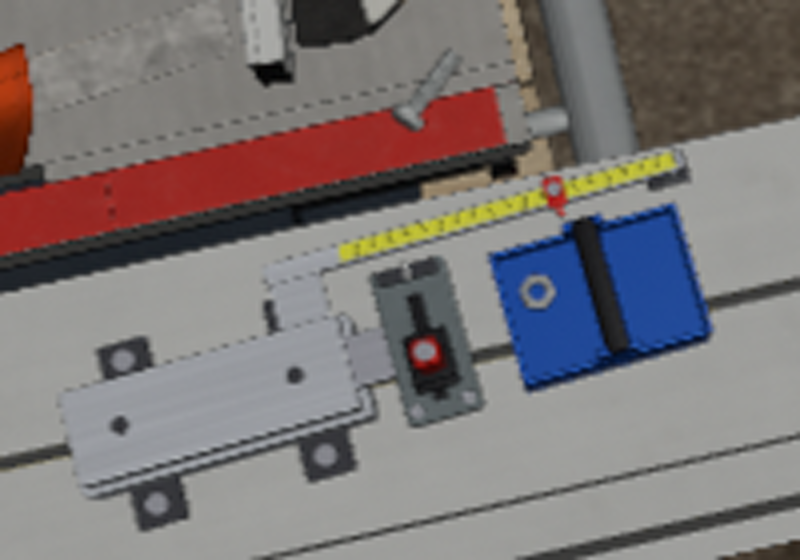

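View pics/sidec.png

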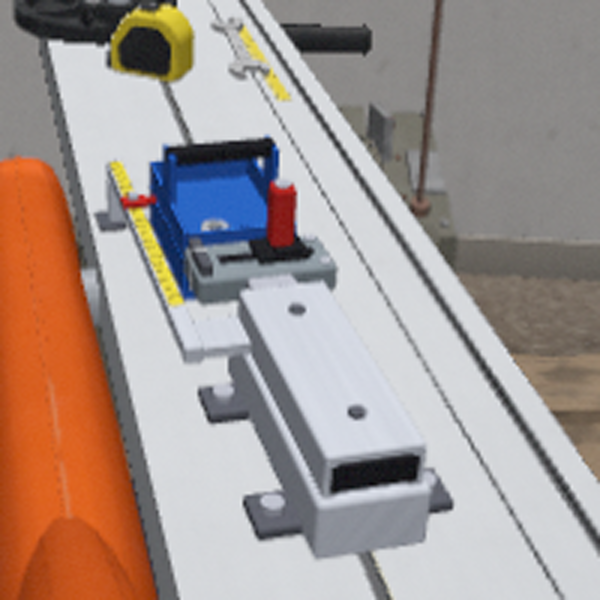

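```bash
cat >> h.py <<'E'
def comps(d,lo,hi,roi,minA=8):
    m=cv2.inRange(cv2.cvtColor(d['img'],cv2.COLOR_BGR2HSV),lo,hi);x0,y0,x1,y1=roi
    mm=np.zeros_like(m);mm[y0:y1,x0:x1]=m[y0:y1,x0:x1]
    n,l,s,c=cv2.connectedComponentsWithStats(mm)
    return [(s[i],c[i],l==i) for i in range(1,n) if s[i][4]>=minA]
E
python3 - <<'E'
from h import *
np.set_printoptions(precision=4,suppress=True)
d=load('top0')
# yellow scale
for s,c,m in comps(d,(22,120,120),(35,255,255),(240,240,350,285),20):
    ys,xs=np.nonzero(m);P=onplane(d,np.c_[xs,ys],.05)
    q=P[:,:2];v=np.linalg.svd(q-q.mean(0))[2][0];v=v*np.sign(-v[1]);print('scale',s,q.mean(0),'dir',v,'yaw',np.degrees(np.arctan2(v[0],-v[1])),'len',np.ptp(q@v))
for lo,hi in(((0,130,80),(8,255,255)),((172,130,80),(180,255,255))):
  for s,c,m in comps(d,lo,hi,(255,240,350,320),5):print('red',s,c,onplane(d,[c],.107),onplane(d,[c],.058))
for s,c,m in comps(d,(100,120,60),(130,255,255),(280,240,360,320),100):
    ys,xs=np.nonzero(m);print('blue',s,cv2.minAreaRect(np.c_[xs,ys].astype(np.float32)))
for s,c,m in comps(d,(0,0,0),(180,255,60),(300,255,330,305),40):
    ys,xs=np.nonzero(m);P=onplane(d,np.c_[xs,ys],.088)[:,:2];print('bar',s,c,cv2.minAreaRect(P.astype(np.float32)*1000), np.median(bydepth(d,np.c_[xs,ys]),axis=0))
s=load('side0')
for lo,hi in(((0,130,80),(8,255,255)),((172,130,80),(180,255,255))):
  for q,c,m in comps(s,lo,hi,(290,240,390,285),5):print('side red',q,c)
for q,c,m in comps(s,(0,0,0),(180,255,60),(320,232,368,250),20):print('side bar',q,c)
# red region printing
c=d['img'][248:270,296:322];
for p in c[:,:,:]: print(' '.join('%3d/%3d'%(a[2],a[1]) for a in p[6:20]))
E
```

```text
scale [311 249  27  10  99] [ 0.5727 -0.0454] dir [ 0.3118 -0.9502] yaw 18.166217698572677 len 0.06309199537720833
scale [255 258  52  17 189] [0.5397 0.0544] dir [ 0.312  -0.9501] yaw 18.178421173289127 len 0.12067903788232541
red [255 240  41  15 421] [271.9596 245.3017] [[0.5752 0.0704 0.107 ]] [[0.5855 0.0751 0.058 ]]
red [306 254   4   2   5] [307.8 254.6] [[ 0.5575 -0.0095  0.107 ]] [[ 0.567  -0.0083  0.058 ]]
red [307 257   5   7  17] [308.9412 260.    ] [[ 0.5455 -0.0126  0.107 ]] [[ 0.5545 -0.0115  0.058 ]]
red [273 294   7   8  21] [276.6667 298.2381] [[0.459  0.0535 0.107 ]] [[0.4641 0.0575 0.058 ]]
blue [317 261  31  39 714] ((332.7499694824219, 278.7499694824219), (37.18952178955078, 21.896106719970703), 73.61045837402344)
blue [293 269  30  38 694] ((307.0566101074219, 287.1980895996094), (35.02693557739258, 22.801849365234375), 74.05460357666016)
bar [311 265  19  37 215] [319.8512 282.1488] ((499.60430908203125, -36.69306564331055), (81.23731994628906, 22.936552047729492), 18.199121475219727) [ 0.5005 -0.0385  0.0877]
side red [359 252  10  20 150] [363.5867 261.7333]
[... 1862 characters left out ...]
/157 157/157 154/154 149/149
156/156 157/156 157/157 157/157 157/157 157/157 157/157 143/142 122/117 151/152 148/149 147/148 129/130  74/ 74
156/157 156/156 157/157 158/157 157/157 156/157 157/158 155/155 141/142 102/107  71/ 82  40/ 49  19/ 19  25/ 25
157/157 156/157 157/157 157/157 156/157 157/157 156/157 146/148 102/112  28/ 69  25/ 58  19/ 26  24/ 24  27/ 27
157/157 157/157 157/157 158/157 157/157 157/157 157/157 146/147  98/106  29/ 67  16/ 45  15/ 19  22/ 21  26/ 26
156/157 158/158 157/157 156/156 152/153 150/152 149/151 130/134  65/ 76   7/ 21   6/ 19  11/ 15  21/ 21  27/ 26
156/156 151/152 149/151 138/140 103/109  74/ 96  50/ 89  35/ 77  33/ 71   6/ 22   7/ 24  10/ 18  18/ 18  26/ 27
```

```bash
cat >> h.py <<'E'
yaw=np.radians(18.17)
X=np.array([np.cos(yaw),np.sin(yaw)]);Y=np.array([-np.sin(yaw),np.cos(yaw)])
def ray(d,uv):
    R=cv2.Rodrigues(d['rvec'])[0];t=np.ravel(d['tvec']);C=-R.T@t
    w=np.append(norm(d,[uv])[0],1)@R;return C,w/np.linalg.norm(w)
def tri(a,ua,b,ub):
    C1,w1=ray(a,ua);C2,w2=ray(b,ub)
    k=np.linalg.lstsq(np.c_[w1,-w2],C2-C1,rcond=None)[0]
    p,q=C1+k[0]*w1,C2+k[1]*w2;return (p+q)/2,np.linalg.norm(p-q)
E
python3 - <<'E'
from h import *
np.set_printoptions(precision=4,suppress=True)
a=load('top0');b=load('side0')
print('post top',tri(a,(276.3,297.8),b,(364,250.5)), onplane(a,[(276.3,297.8)],.107))
print('bar',tri(a,(319.8,281.7),b,(343.2,240)))
for u in((309.5,263),(309.8,262)):
  p=onplane(a,[u],.058)[0];print('tip',p,'y',p[:2]@Y)
p=onplane(a,[(271.75,277.5)],.057)[0];print('idx',p,p[:2]@Y)
q=onplane(a,[(276.3,297.8)],.107)[0];print('post y',q[:2]@Y,'x',q[:2]@X)
for nm,dd,roi,f in(('A',a,(262,250,322,310),10),('B',b,(300,225,390,295),8)):
  x0,y0,x1,y1=roi;cv2.imwrite(f'pics/z{nm}.png',cv2.resize(dd['img'][y0:y1,x0:x1],None,fx=f,fy=f,interpolation=cv2.INTER_NEAREST))
E
```

```text
post top (array([0.4595, 0.0543, 0.1071]), np.float64(0.0008461553432035287)) [[0.4599 0.0543 0.107 ]]
bar (array([ 0.5023, -0.0382,  0.0819]), np.float64(0.00036259616945644423))
tip [ 0.5476 -0.0131  0.058 ] y -0.18317810008253138
tip [ 0.5499 -0.0137  0.058 ] y -0.1844688113073063
idx [0.5109 0.0714 0.057 ] -0.09149249273173514
post y -0.09180680603681139 x 0.4539034619168557
```

View pics/zA.png

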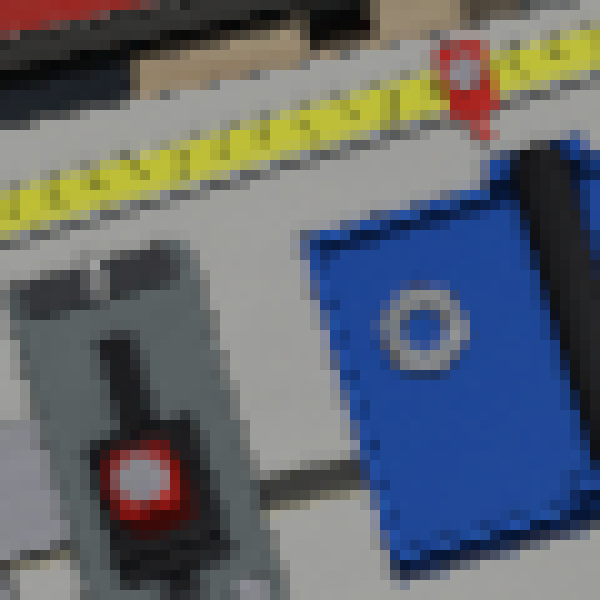

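View pics/zB.png

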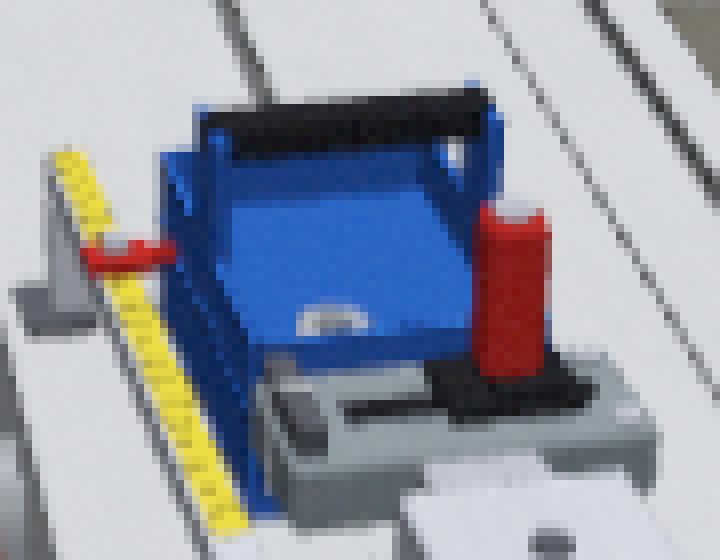

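arm_command(steps="0.031 -0.024 0.004 0 0 -0.6 1; 0.062 -0.048 0.008 0 0 -1.2 1; 0.093 -0.071 0.012 0 0 -1.8 1; 0.124 -0.095 0.016 0 0 -2.5 1; 0.155 -0.119 0.020 0 0 -3.2 1", newtons=50)

```text
time_s: 0.52
ee_pos: [0.2549, -0.3507, 0.2107]
ee_rot: [0.988, 0.157, -0.0, -0.0]
contact_force: [0.5, -0.7, -0.8]
opening: 0.998
```

arm_command(steps="0.033 -0.022 0.004 0 0 0 1; 0.066 -0.044 0.008 0 0 0 1; 0.099 -0.066 0.012 0 0 0 1; 0.132 -0.088 0.016 0 0 0 1; 0.165 -0.11 0.02 0 0 0 0.7")

```text
time_s: 0.93
ee_pos: [0.3776, -0.1945, 0.191]
ee_rot: [0.988, 0.158, 0.0, 0.0]
contact_force: [0.7, -0.8, -0.6]
opening: 0.886
```

arm_command(steps="0.033 -0.022 0.004 0 0 0 0.7; 0.066 -0.044 0.008 0 0 0 0.7; 0.099 -0.066 0.012 0 0 0 0.7; 0.132 -0.088 0.016 0 0 0 0.7; 0.165 -0.11 0.02 0 0 0 0.7")

```text
time_s: 1.35
ee_pos: [0.5002, -0.0385, 0.1708]
ee_rot: [0.987, 0.158, -0.0, 0.0]
contact_force: [-0.2, -0.9, 0.2]
opening: 0.699
```

arm_command(steps="0 0 0 0 0 0 0.7; 0 0 0 0 0 0 0.7")

```text
time_s: 1.52
ee_pos: [0.4999, -0.0387, 0.1702]
ee_rot: [0.987, 0.16, -0.001, -0.0]
contact_force: [-1.0, -0.5, 0.2]
opening: 0.699
```

```bash
python3 - <<'E'
from h import *
np.set_printoptions(precision=4,suppress=True)
s=r.read_state();print(s['ee_pos'],s['ee_rot'],s['qpos'])
dl=np.array([.5018,-.0383])-s['ee_pos'][:2];print('dx',dl@X,'dy',-dl@Y,'dz',s['ee_pos'][2]-.063)
save('top','t1');save('side','s1')
E
```

```text
[ 0.4999 -0.0387  0.1702] [ 0.9872  0.1596 -0.0011 -0.0002] [-0.0772  0.09   -0.2135  1.2694 -0.0001  2.7438]
dx 0.0019628126214991507 dy 0.00021221014587699357 dz 0.10718538893646579
```

View pics/s1.png

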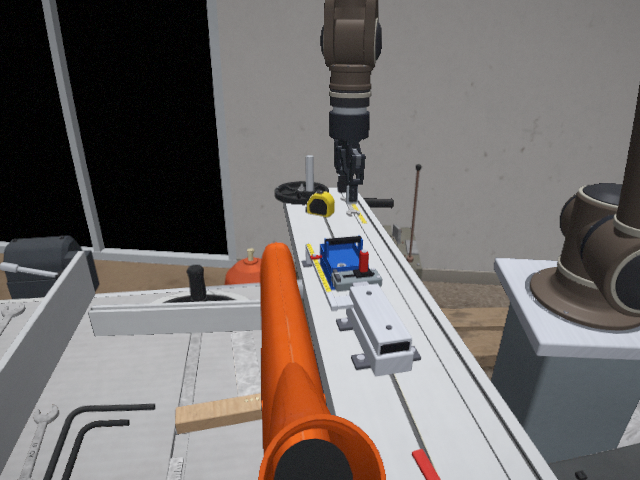

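The side view shows the open jaws (347,190) above the tray's bar (343,240), nothing in the way.

arm_command(steps="0.002 0 0.027 0 0 0 0.7; 0.002 0 0.054 0 0 0 0.7; 0.002 0 0.08 0 0 0 0.7; 0.002 0 0.107 0 0 0 0.7; 0.002 0 0.107 0 0 0 0.7")

```text
time_s: 2.03
ee_pos: [0.4973, -0.041, 0.0599]
ee_rot: [0.988, 0.156, -0.004, -0.001]
contact_force: [-1.3, 0.5, -0.8]
opening: 0.696
```

arm_command(steps="0 0 0 0 0 0 0; 0 0 0 0 0 0 0; 0 0 0 0 0 0 0; 0 0 0 0 0 0 0; 0 0 0 0 0 0 0", newtons=50)

```text
time_s: 2.45
ee_pos: [0.5027, -0.0401, 0.0665]
ee_rot: [0.988, 0.158, 0.002, 0.0]
contact_force: [-1.1, -1.1, 5.9]
opening: 0.153
```

arm_command(steps="0 0 -0.01 0 0 0 0; 0 0 -0.02 0 0 0 0; 0 0 -0.032 0 0 0 0; 0 0 -0.045 0 0 0 0; 0 0 -0.06 0 0 0 0")

```text
time_s: 2.87
ee_pos: [0.5012, -0.0398, 0.1255]
ee_rot: [0.987, 0.158, -0.0, 0.0]
contact_force: [-0.6, -0.1, -2.1]
opening: 0.147
```

arm_command(steps="0 0 0 0 0 0 0; 0 0 0 0 0 0 0; 0 0 0 0 0 0 0; 0 0 0 0 0 0 0")

```text
time_s: 3.2
ee_pos: [0.5009, -0.0398, 0.1235]
ee_rot: [0.987, 0.158, -0.001, -0.0]
contact_force: [1.1, 0.6, -2.0]
opening: 0.15
```

```bash
python3 - <<'E'
from h import *
d=save('side','s2');cv2.imwrite('pics/s2c.png',cv2.resize(d['img'][170:310,270:430],None,fx=4,fy=4))
E
```

```text
(no output)
```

View pics/s2c.png

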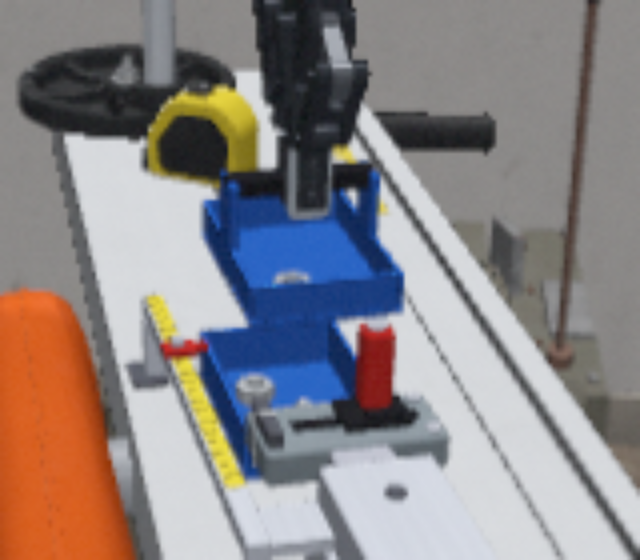

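arm_command(steps="0 0.02 0 0 0 0 0; 0 0.05 0 0 0 0 0; 0 0.085 0 0 0 0 0; 0 0.12 0 0 0 0 0; 0 0.148 0 0 0 0 0")

```text
time_s: 3.67
ee_pos: [0.5477, -0.1825, 0.1234]
ee_rot: [0.988, 0.157, -0.0, -0.0]
contact_force: [1.1, 0.9, -1.6]
opening: 0.151
```

arm_command(steps="0 0.012 0 0 0 0 0; 0 0.017 0 0 0 0 0; 0 0.017 0.02 0 0 0 0; 0 0.017 0.04 0 0 0 0; 0 0.017 0.055 0 0 0 0")

```text
time_s: 4.08
ee_pos: [0.5519, -0.1955, 0.0675]
ee_rot: [0.987, 0.158, -0.001, -0.001]
contact_force: [-0.6, -0.2, -2.7]
opening: 0.152
```

arm_command(steps="0 0 0.01 0 0 0 0; 0 0 0.018 0 0 0 0; 0 0 0.024 0 0 0 0; 0 0 0.027 0 0 0 0; 0 0 0.027 0 0 0 0")

```text
time_s: 4.5
ee_pos: [0.5527, -0.1963, 0.0421]
ee_rot: [0.987, 0.158, -0.0, -0.0]
contact_force: [-0.7, -0.0, -3.0]
opening: 0.148
```

arm_command(steps="0 0 0 0 0 0 0; 0 0 0 0 0 0 0")

```text
time_s: 4.67
ee_pos: [0.5534, -0.1968, 0.0431]
ee_rot: [0.987, 0.158, 0.001, 0.0]
contact_force: [-0.5, 0.6, -1.4]
opening: 0.152
```

arm_command(steps="0 0 0.002 0 0 0 0; 0 0 0.003 0 0 0 0; 0 0 0.004 0 0 0 0; 0 0 0.004 0 0 0 0; 0 0 0.004 0 0 0 0")

```text
time_s: 5.08
ee_pos: [0.5533, -0.1969, 0.0405]
ee_rot: [0.988, 0.158, 0.001, 0.001]
contact_force: [-3.6, 2.1, 9.9]
opening: 0.154
```

```bash
python3 - <<'E'
from h import *
print(r.read_state()['contact_force'])
d=save('side','s3');cv2.imwrite('pics/s3c.png',cv2.resize(d['img'][170:310,270:430],None,fx=4,fy=4))
E
```

```text
[-3.62857796  2.06844451  9.94628259]
```

View pics/s3c.png

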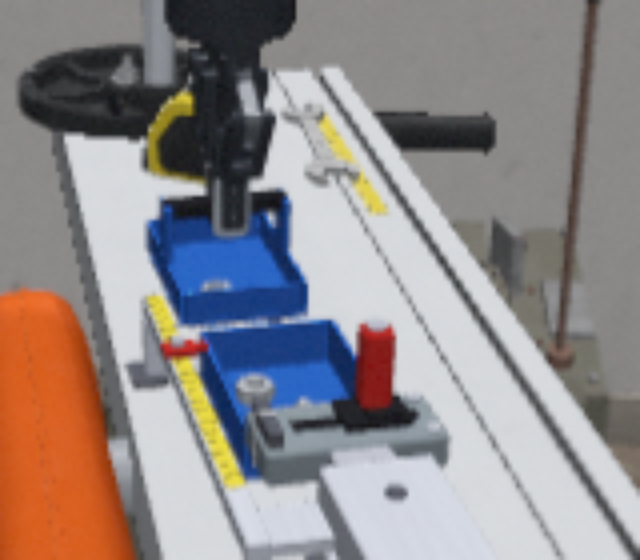

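The tray is on the worktop (+10 N), standing at about (228,270) in the crop, clear of the lower tray. Release and rise.

arm_command(steps="0 0 -0.002 0 0 0 0.6; 0 0 -0.002 0 0 0 0.6; 0 0 -0.002 0 0 0 0.6; 0 0 -0.002 0 0 0 0.6; 0 0 -0.002 0 0 0 0.6")

```text
time_s: 5.55
ee_pos: [0.5528, -0.1966, 0.0401]
ee_rot: [0.987, 0.158, -0.0, -0.0]
contact_force: [-0.2, 0.2, -0.8]
opening: 0.599
```

arm_command(steps="0 0 -0.015 0 0 0 0.6; 0 0 -0.04 0 0 0 0.6; 0 0 -0.07 0 0 0 0.6; 0 0 -0.1 0 0 0 0.6; 0 0 -0.12 0 0 0 0.6")

```text
time_s: 5.97
ee_pos: [0.5534, -0.1969, 0.163]
ee_rot: [0.987, 0.158, 0.001, 0.001]
contact_force: [0.9, -0.0, -0.0]
opening: 0.602
```

```bash
python3 - <<'E'
from h import *
np.set_printoptions(precision=4,suppress=True)
s=r.read_state();print(s['ee_pos'],s['ee_rot'])
dl=np.array([.4597,.0543])-s['ee_pos'][:2];print('dx',dl@X,'dy',-dl@Y,'dz',s['ee_pos'][2]-.071)
d=save('side','s4');cv2.imwrite('pics/s4c.png',cv2.resize(d['img'][170:310,270:430],None,fx=4,fy=4))
E
```

```text
[ 0.5534 -0.1969  0.163 ] [0.9875 0.1577 0.001  0.0006]
dx -0.010709249987159435 dy -0.26785047168782167 dz 0.0920303658938658
```

View pics/s4c.png

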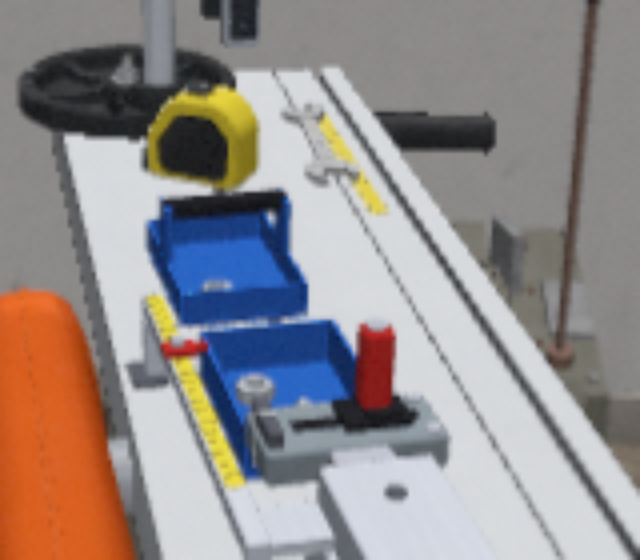

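arm_command(steps="-0.002 -0.03 0 0 0 0 0.6; -0.004 -0.07 0 0 0 0 0.6; -0.006 -0.11 0 0 0 0 0.6; -0.008 -0.15 0 0 0 0 0.6; -0.008 -0.19 0 0 0 0 0.6")

```text
time_s: 6.43
ee_pos: [0.4848, -0.0174, 0.1599]
ee_rot: [0.988, 0.157, -0.0, -0.0]
contact_force: [0.4, 0.9, -0.6]
opening: 0.601
```

arm_command(steps="-0.001 -0.035 0 0 0 0 0.6; -0.002 -0.065 0 0 0 0 0.6; -0.003 -0.078 0 0 0 0 0.6; -0.003 -0.078 0 0 0 0 0.6; -0.003 -0.078 0 0 0 0 0.6")

```text
time_s: 6.85
ee_pos: [0.4588, 0.0551, 0.1602]
ee_rot: [0.987, 0.159, 0.0, 0.0]
contact_force: [-0.1, 0.1, 0.3]
opening: 0.601
```

```bash
python3 - <<'E'
from h import *
np.set_printoptions(precision=4,suppress=True)
s=r.read_state();print(s['ee_pos'],s['ee_rot'],s['qpos'])
dl=np.array([.4597,.0543])-s['ee_pos'][:2];print('dx',dl@X,'dy',-dl@Y,'dz',s['ee_pos'][2]-.071)
E
```

```text
[0.4588 0.0551 0.1602] [0.9873 0.1586 0.0001 0.0002] [ 0.1197  0.0172 -0.3129  1.2405 -0.0003  2.9427]
dx 0.0006436100106689602 dy 0.0010298835332368523 dz 0.08917677711597717
```

arm_command(steps="0.001 0.001 0.025 0 0 0 0.6; 0.001 0.001 0.05 0 0 0 0.6; 0.001 0.001 0.075 0 0 0 0.6; 0.001 0.001 0.087 0 0 0 0.6; 0.001 0.001 0.088 0 0 0 0.6")

```text
time_s: 7.27
ee_pos: [0.4585, 0.0526, 0.0692]
ee_rot: [0.988, 0.157, -0.003, 0.0]
contact_force: [-0.2, 0.0, 0.8]
opening: 0.6
```

arm_command(steps="0 0 0 0 0 0 0; 0 0 0 0 0 0 0; 0 0 0 0 0 0 0; 0 0 0 0 0 0 0; 0 0 0 0 0 0 0", newtons=60)

```text
time_s: 7.68
ee_pos: [0.461, 0.0543, 0.0737]
ee_rot: [0.987, 0.158, 0.001, -0.0]
contact_force: [-2.0, 1.7, 6.1]
opening: 0.179
```

```bash
python3 - <<'E'
from h import *
np.set_printoptions(precision=4,suppress=True)
s=r.read_state();print(s['ee_pos'],s['ee_rot'],s['contact_force'],s['ee_pos'][:2]@Y,s['ee_pos'][:2]@X)
d=save('side','s5');cv2.imwrite('pics/s5c.png',cv2.resize(d['img'][170:310,270:430],None,fx=4,fy=4))
E
```

```text
[0.461  0.0543 0.0737] [ 0.9875  0.1577  0.0012 -0.0003] [-1.9756  1.7295  6.0531] -0.09215129882219755 0.45499439211803566
```

View pics/s5c.png

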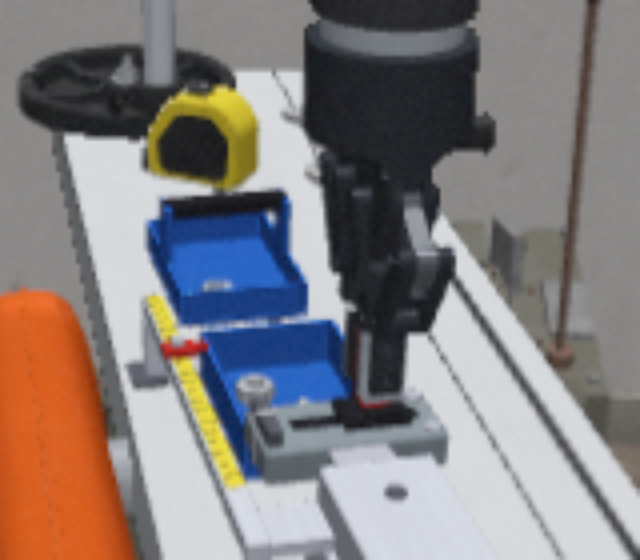

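```bash
python3 - <<'E'
from h import *
np.set_printoptions(precision=4,suppress=True)
a=load('top0');b=load('side0')
t,e=tri(a,(310.6,263.3),b,(321.7,256.6));print(t,e,t[:2]@Y)
p=onplane(a,[(310.6,263.3)],.058)[0];print(p,p[:2]@Y)
i=onplane(a,[(271.7,277.3)],.062)[0];print('idx',i[:2]@Y)
# leg index via rotation-insensitive: pointer head centre (ring) px
p=onplane(a,[(308.3,257)],.060)[0];print('ring',p[:2]@Y)
E
```

```text
[ 0.5464 -0.0155  0.0525] 0.002981274137738449 -0.18515945162415842
[ 0.547  -0.0156  0.058 ] -0.18541013307778278
idx -0.09171939401749342
ring -0.1842450396862497
```

arm_command(steps="0 0.012 0 0 0 0 0; 0 0.03 0 0 0 0 0; 0 0.05 0 0 0 0 0; 0 0.07 0 0 0 0 0; 0 0.085 0 0 0 0 0")

```text
time_s: 8.15
ee_pos: [0.4878, -0.0268, 0.0736]
ee_rot: [0.987, 0.158, 0.001, -0.001]
contact_force: [-1.1, 6.9, 5.9]
opening: 0.18
```

arm_command(steps="0 0 0 0 0 0 0; 0 0 0 0 0 0 0; 0 0 0 0 0 0 0")

```text
time_s: 8.4
ee_pos: [0.4876, -0.0264, 0.0736]
ee_rot: [0.987, 0.158, 0.001, -0.001]
contact_force: [-1.5, 4.9, 5.8]
opening: 0.18
```

```bash
python3 - <<'E'
from h import *
np.set_printoptions(precision=4,suppress=True)
s=r.read_state();print(s['ee_pos'],s['contact_force'],s['ee_pos'][:2]@Y,s['ee_pos'][:2]@X)
d=save('side','s6');cv2.imwrite('pics/s6c.png',cv2.resize(d['img'][215:290,290:390],None,fx=8,fy=8,interpolation=cv2.INTER_CUBIC))
d=save('top','t6');cv2.imwrite('pics/t6c.png',cv2.resize(d['img'][240:310,260:360],None,fx=8,fy=8,interpolation=cv2.INTER_CUBIC))
E
```

```text
[ 0.4876 -0.0264  0.0736] [-1.4502  4.8827  5.7679] -0.17714298706019582 0.4551034198641897
```

View pics/s6c.png

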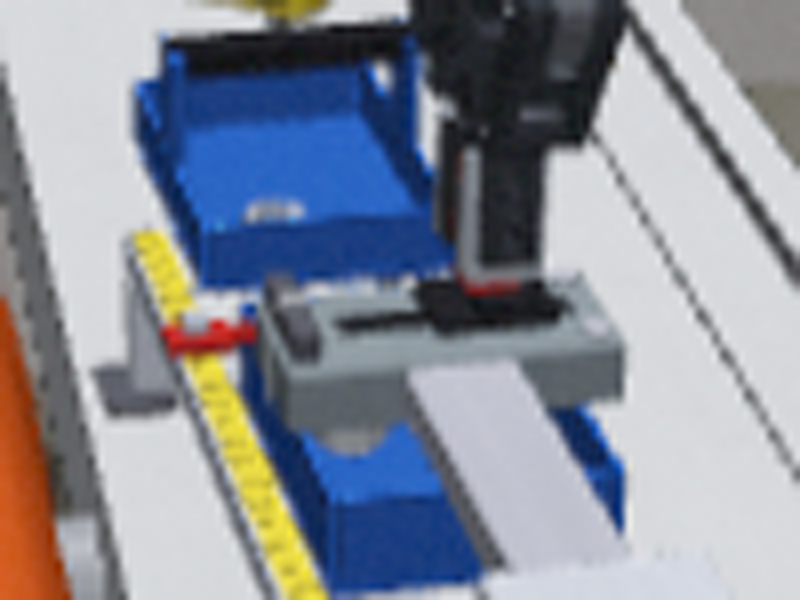

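View pics/t6c.png

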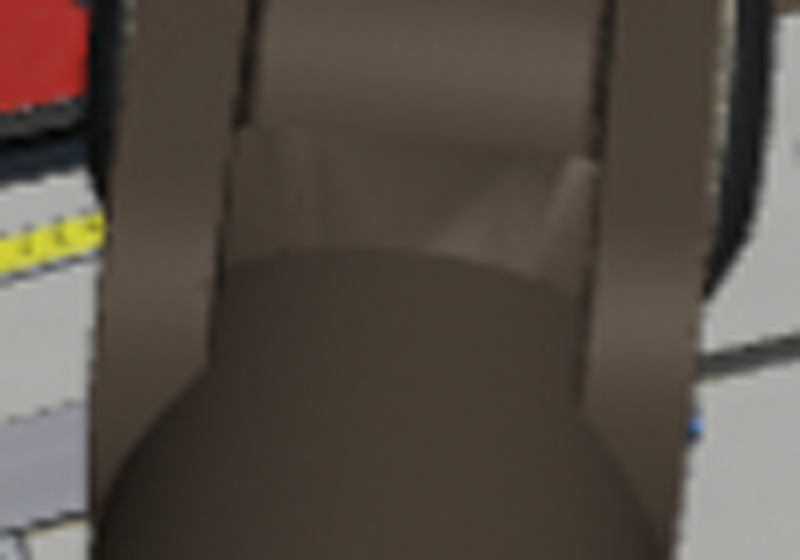

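```bash
python3 - <<'E'
from h import *
np.set_printoptions(precision=4,suppress=True)
b=load('side0');c=load('s6')
for nm,d,(x0,y0,x1,y1) in(('a',b,(310,250,360,292)),('b',c,(310,242,360,284))):
    cv2.imwrite(f'pics/h{nm}.png',cv2.resize(d['img'][y0:y1,x0:x1],None,fx=14,fy=14,interpolation=cv2.INTER_CUBIC))
E
```

```text
(no output)
```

View pics/ha.png

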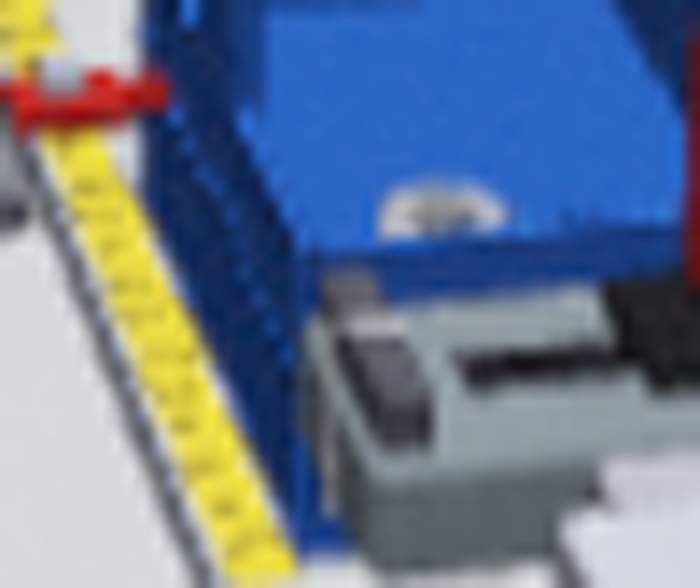

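View pics/hb.png

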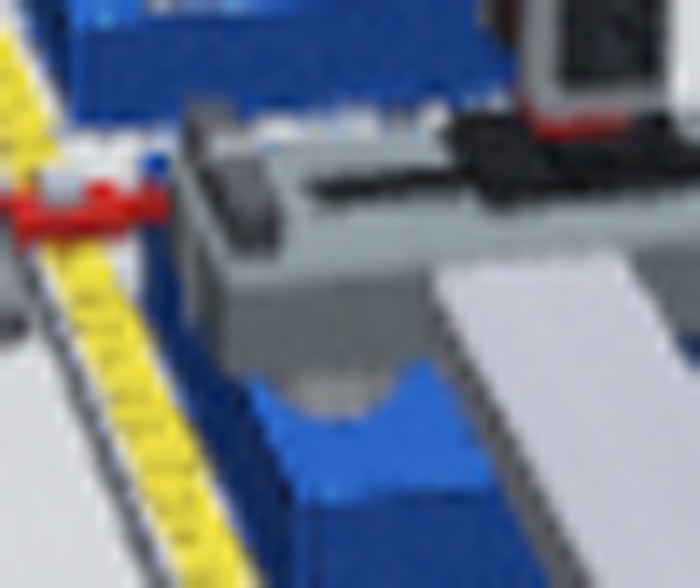

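```bash
python3 - <<'E'
from h import *
np.set_printoptions(precision=4,suppress=True)
b=load('side0');c=load('s6')
def f(n,d,px,o,z):
    p=onplane(d,[np.array(px)/14+np.array(o)-.5+.5/14],z)[0];print(n,p,'X',p[:2]@X,'Y',p[:2]@Y)
for z in(.057,.058): f('idx0',b,(350,332),(310,250),z)
f('corner0',b,(368,478),(310,250),.057)
f('tip0',b,(168,92),(310,250),.058)
f('idx6',c,(200,163),(310,242),.057)
f('corner6',c,(218,283),(310,242),.057)
f('tip6',c,(168,205),(310,242),.058)
E
```

```text
idx0 [0.5127 0.0581 0.057 ] X 0.5052698912026456 Y -0.10470270113197937
idx0 [0.5126 0.0598 0.058 ] X 0.5056993490683436 Y -0.10303218817205634
corner0 [0.5075 0.0957 0.057 ] X 0.512022473050128 Y -0.06731759891109942
tip0 [ 0.5444 -0.0068  0.058 ] X 0.515138892483523 Y -0.17626918923508875
idx6 [ 0.5412 -0.0222  0.057 ] X 0.5073069343727996 Y -0.18988243188401877
corner6 [0.535  0.0145 0.057 ] X 0.5128527170342172 Y -0.15305039752511404
tip6 [ 0.5444 -0.0065  0.058 ] X 0.5152052885809237 Y -0.1759636200940886
```

```bash
python3 - <<'E'
from h import *
np.set_printoptions(precision=4,suppress=True,linewidth=160)
a=load('top0');b=load('side0');c=load('s6')
print('top idx',bydepth(a,[(x,y) for y in range(275,281) for x in (270,271,272,273)])[:,2].reshape(-1,4))
print('top tip',bydepth(a,[(x,y) for y in range(255,266) for x in range(306,313)])[:,2].reshape(-1,7))
P=bydepth(c,[(x,y) for y in range(250,262) for x in range(316,332)])
print('side6 z');print(P[:,2].reshape(-1,16)); print('side6 Y');print((P[:,:2]@Y).reshape(-1,16))
E
```

```text
top idx [[-0.0031  0.0669  0.0009 -0.0003]
 [-0.0008  0.0654  0.0687  0.0656]
 [ 0.067   0.0651  0.0666  0.066 ]
 [ 0.0637  0.0656  0.0689  0.0667]
 [ 0.0642  0.0643  0.0681  0.0629]
 [ 0.0612  0.0609  0.0554  0.0613]]
top tip [[ 0.0587  0.0589  0.057   0.0547  0.0581  0.049   0.0524]
 [ 0.0568  0.0616  0.062   0.0618  0.0553  0.0492  0.0505]
 [ 0.0513  0.0594  0.0635  0.0596  0.0586  0.0516  0.05  ]
 [ 0.0597  0.0596  0.0609  0.0574  0.0542  0.0618  0.0509]
 [ 0.0496  0.058   0.0568  0.0571  0.056   0.0598  0.0499]
 [ 0.0501  0.0609  0.0548  0.0572  0.0544  0.0528  0.0442]
 [ 0.0469  0.0576  0.0575  0.0589  0.0554  0.052   0.0022]
 [ 0.044  -0.0051 -0.0005  0.0574  0.0595  0.0041  0.0008]
 [ 0.0016 -0.0007  0.0013 -0.0014  0.0565  0.0007 -0.0012]
 [-0.0007  0.0037  0.0012 -0.0011  0.0028  0.0018 -0.0035]
 [-0.0015 -0.0013  0.0029 -0.0016 -0.0004 -0.0044  0.0026]]
side6 z
[[ 0.0075  0.007   0.0058  0.0058  0.0063  0.0069  0.0054  0.0642  0.0663  0.0659  0.0653  0.0041  0.0037  0.0039  0.0041  0.0021]
 [ 0.0044  0.0042  0.0034  0.0044  0.0034  0.004   0.0012  0.0634  0.0656  0.0647  0
[... 2238 characters left out ...]
592 -0.1583 -0.1576 -0.1588 -0.1759 -0.176 ]
 [-0.1751 -0.1778 -0.1765 -0.1792 -0.1807 -0.1777 -0.1866 -0.1771 -0.1751 -0.1659 -0.1602 -0.1565 -0.1593 -0.1563 -0.172  -0.1726]
 [-0.1769 -0.177  -0.176  -0.178  -0.2414 -0.2279 -0.1864 -0.174  -0.169  -0.1637 -0.1596 -0.1557 -0.157  -0.1571 -0.1685 -0.1648]
 [-0.1767 -0.1781 -0.1787 -0.2716 -0.2354 -0.2271 -0.1833 -0.1746 -0.1707 -0.1652 -0.1575 -0.1563 -0.1587 -0.16   -0.1654 -0.1613]
 [-0.1754 -0.1756 -0.2669 -0.2666 -0.2339 -0.2274 -0.1871 -0.1755 -0.1701 -0.162  -0.159  -0.1575 -0.1592 -0.1604 -0.1586 -0.1597]
 [-0.1735 -0.1733 -0.2612 -0.2608 -0.2383 -0.2272 -0.1863 -0.1741 -0.1651 -0.161  -0.157  -0.1553 -0.1553 -0.1572 -0.1568 -0.1567]]
```

```bash
python3 - <<'E'
from h import *
np.set_printoptions(precision=4,suppress=True)
b=load('side0');c=load('s6');a=load('top0')
# white line between the dark blocks: brightest pixels with z~.066
g=cv2.cvtColor(c['img'],cv2.COLOR_BGR2GRAY);print(g[248:262,321:332])
g0=cv2.cvtColor(b['img'],cv2.COLOR_BGR2GRAY);print(g0[266:282,331:342])
ys,xs=np.mgrid[250:258,313:323];
for d in(b,c):
    hsv=cv2.cvtColor(d['img'],cv2.COLOR_BGR2HSV)
    m=((hsv[...,0]<8)|(hsv[...,0]>172))&(hsv[...,1]>130)
    for u in range(314,324):
        v=np.nonzero(m[248:265,u])[0]+248
        if len(v): 
            q=onplane(d,[(u,v.min()-.5),(u,v.max()+.5)],.058);print(u,v.min(),v.max(),q[:,:2]@Y)
for px,d in(((335.5,273.2),b),((325,253.2),c)):
    for z in(.066,): p=onplane(d,[px],z)[0];print(px,z,p[:2]@X,p[:2]@Y)
E
```

```text
[[ 57  62  64  65  65  62  59  62  60  58  59]
 [ 59  61  77  84  86  76  60  65  58  57  63]
 [ 78  81  76  95  97  92  79 120 145 148 130]
 [144 125  60  88 127 129 134 174 202 205 185]
 [176 153  70  88 158 162 159 155 148 152 155]
 [ 61 128  87  89 114 110 110 111 150 153 154]
 [ 80 113 120  56  72  99  99  97 145 153 141]
 [ 82  79 129  76  51  87  99 101 114 153 122]
 [ 69  68 122 113  49  77  91  93  89 144 154]
 [ 58  66 107 134  77  55  72  73  66 122 155]
 [ 46  65  96 117 111  60  60  59  55 126 156]
 [ 48  64  98  92 134  83  61  67  68 132 154]
 [ 44  60  98  72 119 117 104 109 109 150 152]
 [ 41  51  99  73  91 135 146 144 143 141 139]]
[[ 91  90  96  98  98  97 161 177 164 109 112]
 [ 85  76  90  92  88  92  96  90  88  78  67]
 [ 58  49  63  62  64  56  52  57  57  60  56]
 [ 53  54  72  81  87  77  60  59  58  60  62]
 [ 53  48  84  94  99  98  67  60  61  59  56]
 [ 52  47  64  91  98 102  81  81  92  95 109]
 [ 60  83  69  97 128 139 137 147 141 141 158]
 [ 68 128 107 108 154 166 168 175 156 154 154]
 [ 70 128 117  52  90  98  99  98 143 151 153]
 [ 63 113 119  56 
[... 211 characters left out ...]
 154]
 [ 66  66 100  94 134  77  59  61  58  56 153]
 [ 64  68 100  72 119 116  73  71  76  77 154]]
314 257 258 [-0.1777 -0.1692]
315 257 258 [-0.1773 -0.1688]
316 255 258 [-0.1855 -0.1684]
317 255 258 [-0.1851 -0.168 ]
318 256 258 [-0.1803 -0.1676]
319 256 257 [-0.1799 -0.1714]
320 255 257 [-0.1838 -0.171 ]
321 256 257 [-0.1791 -0.1706]
314 257 258 [-0.1777 -0.1692]
315 257 258 [-0.1773 -0.1688]
316 255 258 [-0.1855 -0.1684]
317 255 258 [-0.1851 -0.168 ]
318 256 258 [-0.1803 -0.1676]
319 256 257 [-0.1799 -0.1714]
320 255 257 [-0.1838 -0.171 ]
321 256 257 [-0.1791 -0.1706]
(335.5, 273.2) 0.066 0.5073246873649169 -0.08948163394008629
(325, 253.2) 0.066 0.5087977825547662 -0.17243933037452733
```

```bash
python3 - <<'E'
from h import *
np.set_printoptions(precision=4,suppress=True,linewidth=150)
a=load('top0');g=cv2.cvtColor(a['img'],cv2.COLOR_BGR2GRAY);print(g[273:283,264:280])
im=a['img'].astype(int);rd=im[...,2]-(im[...,1]+im[...,0])//2;print(rd[252:266,304:314])
for u in((271.5,277.5),(271.8,278),(272,277)):
    p=onplane(a,[u],.066)[0];print('idx',u,p[:2]@Y,p[:2]@X)
for u in((309.1,260),(309.4,262),(309.8,263),(308.8,258.5)):
    p=onplane(a,[u],.058)[0];print('tip',u,p[:2]@Y,p[:2]@X)
# same for t1 if visible
E
```

```text
[[131  95  93 117 130 158 158 157 158 157 159 159 156 151 150 151]
 [123 143 158 158 157 156 153 155 156 152 151 151 132  80  89  97]
 [158 158 157 157 158 149 132 139 139 104  82  72  57  53  61  80]
 [158 157 153 150 149 131 124 159  70  53  55  54  54  54  56  70]
 [152 139 104  83  74  56  83 121 106  54  55  55  53  55  57  66]
 [ 83  56  53  54  55  54  82 120 106  53  54  54  52  55  68  84]
 [ 57  54  54  55  55  54  67  97 100  50  62  74  95  96  95  95]
 [ 65  54  53  55  53  50  54  68  82  95  95  95  95  95  94  94]
 [ 70  50  49  62  75  95  96  94  94  95  95  95  95  93  93  93]
 [ 94  95  95  95  96  96  96  95  94  90  91  92  94  94  93  93]]
[[ 27  26  26  22  15   7   2   2   2   2]
 [ 20   3   4   7  12  11   6   2   1   1]
 [  2  11  45  68 103 109  43   6   6   9]
 [  5  48 132  89  61  92  83  37  39  55]
 [  6  37  86  16  -4  16  60  59  60  49]
 [ 36  52  70  -1  -4  15  77  82  66  63]
 [ 60  49  74  44   7  37 111  92  59  55]
 [ 63  50  72 131 116 136 136  90  23   2]
 [ 63  60  67 126 135 136 133  95   9   0]
 [ 34  21  21  89 114 119  92   7   2   1]
 [ -2   0   1   4  24  78  81   6   1   2]
 [  0   2   2   2   3  47  98  35   2   1]
 [  2   2   1   1   2   3   6   0  -1   0]
 [  1   3   2   1   1   1  -2 -12 -24 -17]]
idx (271.5, 277.5) -0.09134349202496529 0.5063010121276953
idx (271.8, 278) -0.09170311984492863 0.5050144207423553
idx (272, 277) -0.0927208386691144 0.5070930069093359
tip (309.1, 260) -0.1841884167606229 0.5231391223718811
tip (309.4, 262) -0.18358798730298173 0.5184722041101603
tip (309.8, 263) -0.18383844226046273 0.5159850105387674
tip (308.8, 258.5) -0.18447401669404506 0.5266915267983983
```

arm_command(steps="0 0.002 0 0 0 0 0; 0 0.004 0 0 0 0 0; 0 0.0065 0 0 0 0 0; 0 0.0065 0 0 0 0 0; 0 0.0065 0 0 0 0 0")

```text
time_s: 8.92
ee_pos: [0.4896, -0.0322, 0.0737]
ee_rot: [0.987, 0.158, 0.001, -0.001]
contact_force: [-0.8, 4.9, 4.8]
opening: 0.182
```

arm_command(steps="0 0 0 0 0 0 0; 0 0 0 0 0 0 0")

```text
time_s: 9.08
ee_pos: [0.4895, -0.0321, 0.0736]
ee_rot: [0.987, 0.158, 0.001, -0.001]
contact_force: [-1.5, 5.5, 6.5]
opening: 0.178
```

```bash
python3 - <<'E'
from h import *
np.set_printoptions(precision=4,suppress=True,linewidth=150)
s=r.read_state();print(s['ee_pos'],s['contact_force'],s['ee_pos'][:2]@Y+.09215)
c=save('side','s7')
g=cv2.cvtColor(c['img'],cv2.COLOR_BGR2GRAY);print(g[246:260,319:332])
P=bydepth(c,[(x,y) for y in range(246,258) for x in range(316,330)])
print(P[:,2].reshape(-1,14)); print((P[:,:2]@Y).reshape(-1,14))
y0,x0=240,305;cv2.imwrite('pics/s7c.png',cv2.resize(c['img'][y0:y0+40,x0:x0+50],None,fx=14,fy=14,interpolation=cv2.INTER_CUBIC))
E
```

```text
[ 0.4895 -0.0321  0.0736] [-1.4582  5.5139  6.4952] -0.09102664675718154
[[ 56  60  60  58  59  59  59  59  55  57  59  58  57]
 [ 56  57  57  61  68  68  67  59  60  58  56  60  57]
 [ 60  58  58  61  88  91  87  65  57  61  54  55  61]
 [ 55  58  58  49  89  97 100  82  67  66  57  64  76]
 [ 54  61  78  50  86 132 133 133 121 103 103 110 119]
 [151 127 126  84  95 164 169 168 164 155 154 156 153]
 [212 174 140 129  79  71  98  98  97 142 152 154 144]
 [187 107  76 132  89  52  87  98 100 113 150 154 105]
 [183  92  67 115 113  49  74  99  97  95 142 154 103]
 [147  83  74 100 133  75  50  83  88  87 110 152 121]
 [ 81  72  66 100 115 113  51  60  63  63  98 153 156]
 [ 62  55  63  98  90 133  74  58  60  62 112 154 156]
 [ 94  48  53  97  68 118 112  82  79  78 137 155 155]
 [158  68  50  98  73  90 133 123 122 119 152 154 150]]
[[ 0.0175  0.0182  0.0156  0.0173  0.0155  0.0189  0.0156  0.016   0.0156  0.0156  0.0149  0.0146  0.0163  0.0157]
 [ 0.0151  0.0157  0.0138  0.0155  0.0132  0.0146  0.0133  0.0135  0.0139  0.0119  0.0133  0.0134  0.0126  0.0111]
 [ 0.0122  0.0134  0.0126 
[... 1805 characters left out ...]
 -0.1984]
 [-0.3055 -0.3072 -0.3056 -0.3064 -0.3054 -0.2005 -0.1984 -0.1841 -0.1789 -0.1789 -0.1786 -0.1778 -0.1932 -0.1912]
 [-0.3006 -0.2977 -0.3006 -0.3009 -0.2452 -0.1955 -0.1945 -0.1857 -0.1758 -0.1739 -0.1711 -0.171  -0.1882 -0.1914]
 [-0.2952 -0.298  -0.2958 -0.2954 -0.2373 -0.1934 -0.1905 -0.1872 -0.1759 -0.1702 -0.169  -0.1665 -0.1705 -0.1841]
 [-0.1854 -0.1838 -0.1855 -0.291  -0.2358 -0.1972 -0.1884 -0.1849 -0.1747 -0.1674 -0.1647 -0.1665 -0.1654 -0.181 ]
 [-0.1835 -0.1803 -0.1808 -0.1803 -0.1816 -0.1794 -0.1867 -0.1793 -0.1746 -0.1654 -0.1628 -0.163  -0.1627 -0.1759]
 [-0.1766 -0.1772 -0.1782 -0.1809 -0.1836 -0.1766 -0.1832 -0.1791 -0.1767 -0.1688 -0.162  -0.1646 -0.1623 -0.1716]]
```

View pics/s7c.png

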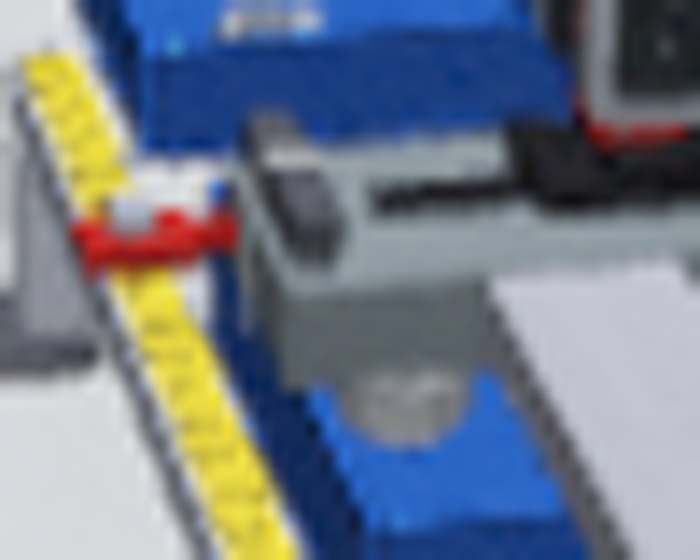

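The white index (≈ (324.5,250.7) in s7) and the red tip (321,256.5) come out at the same stop y (-0.182 vs -0.181; the top view says 1–2 mm still short), within tolerance. Now close the lever.

arm_command(steps="0.004 0.0005 0 0 0 0 0; 0.01 0.0005 0 0 0 0 0; 0.017 0.0005 0 0 0 0 0; 0.024 0.0005 0 0 0 0 0; 0.029 0.0005 0 0 0 0 0")

```text
time_s: 9.55
ee_pos: [0.5163, -0.0236, 0.0736]
ee_rot: [0.987, 0.158, 0.0, -0.001]
contact_force: [-20.2, -1.0, 14.5]
opening: 0.178
```

```bash
python3 - <<'E'
from h import *
np.set_printoptions(precision=4,suppress=True,linewidth=150)
s=r.read_state();print(s['ee_pos'],s['contact_force'],s['contact_force'][:2]@X,s['ee_pos'][:2]@Y+.09215,s['ee_pos'][:2]@X-.4550)
E
```

```text
[ 0.5163 -0.0236  0.0736] [-20.2083  -0.9847  14.4525] -19.50769983306955 -0.09127784809216445 0.028198747032425975
```

arm_command(steps="0 0 0 0 0 0 0; 0 0 0 0 0 0 0; 0 0 0 0 0 0 0")

```text
time_s: 9.8
ee_pos: [0.5159, -0.0237, 0.0736]
ee_rot: [0.987, 0.158, 0.0, -0.001]
contact_force: [-5.7, 3.5, 9.5]
opening: 0.178
```

```bash
python3 - <<'E'
from h import *
np.set_printoptions(precision=4,suppress=True,linewidth=150)
s=r.read_state();print(s['ee_pos'],s['contact_force'],s['contact_force'][:2]@X,s['ee_pos'][:2]@Y+.09215,s['ee_pos'][:2]@X-.4550)
c=save('side','s8')
g=cv2.cvtColor(c['img'],cv2.COLOR_BGR2GRAY);print(g[246:258,319:332])
y0,x0=220,300;cv2.imwrite('pics/s8c.png',cv2.resize(c['img'][y0:y0+60,x0:x0+80],None,fx=10,fy=10,interpolation=cv2.INTER_CUBIC))
E
```

```text
[ 0.5159 -0.0237  0.0736] [-5.7241  3.4562  9.4625] -4.36091990035206 -0.09127887064932817 0.02778635302155119
[[ 60  58  58  57  58  56  58  60  59  56  59  62  57]
 [ 60  59  58  63  72  74  68  60  57  55  58  58  56]
 [ 57  58  60  63  92  95  87  63  60  63  56  56  55]
 [ 57  58  57  50  89  97 101  78  68  63  52  45  48]
 [ 56  59  71  68  88 133 125 129 122  49  39  38  36]
 [151 126 112 112  96 163 151 168 166  78  40  39  38]
 [211 173 143 138  61  70  96  96  98  82  36  38  36]
 [186 109  74 127  72  49  90 100 100  73  55  40  37]
 [183  95  66 117 112  51  75  99  97  96  80  36  33]
 [147  82  75  98 131  74  48  84  88  86  73  56  29]
 [ 79  73  66 101 116 114  53  60  59  60 100 103  75]
 [ 63  62  62  98  89 131  72  61  59  59 110 133 134]]
```

View pics/s8c.png

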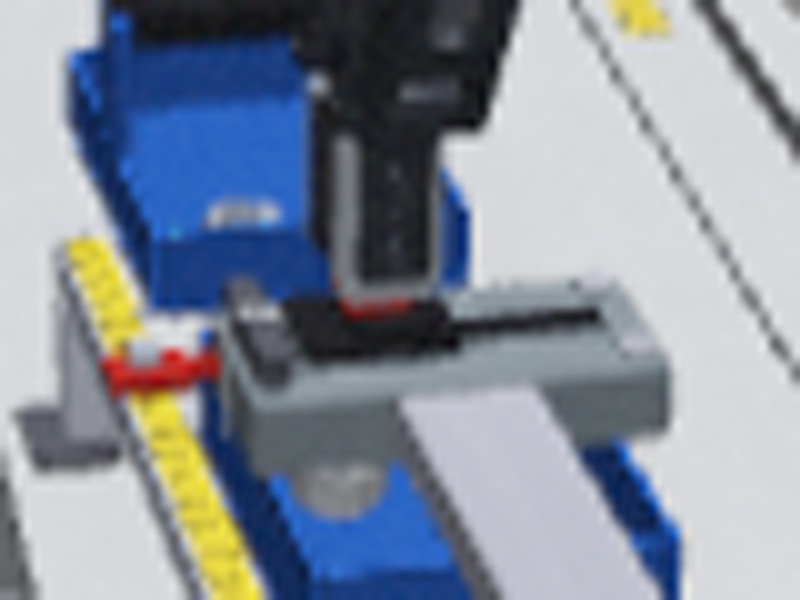

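arm_command(steps="0.0015 0 0 0 0 0 0; 0.003 0 0 0 0 0 0; 0.004 0 0 0 0 0 0; 0.004 0 0 0 0 0 0; 0.004 0 0 0 0 0 0")

```text
time_s: 10.27
ee_pos: [0.5162, -0.0236, 0.0735]
ee_rot: [0.987, 0.158, -0.003, 0.0]
contact_force: [-19.3, -1.4, 19.0]
opening: 0.179
```

```bash
python3 - <<'E'
from h import *
np.set_printoptions(precision=4,suppress=True,linewidth=150)
s=r.read_state();print(s['ee_pos'],s['contact_force'],s['contact_force'][:2]@X,s['ee_pos'][:2]@Y+.09215,s['ee_pos'][:2]@X-.4550)
c=save('side','s9')
y0,x0=220,300;cv2.imwrite('pics/s9c.png',cv2.resize(c['img'][y0:y0+60,x0:x0+80],None,fx=10,fy=10,interpolation=cv2.INTER_CUBIC))
E
```

```text
[ 0.5162 -0.0236  0.0735] [-19.3127  -1.4285  18.9853] -18.795112888340956 -0.09124857454862258 0.02808092194596168
```

View pics/s9c.png

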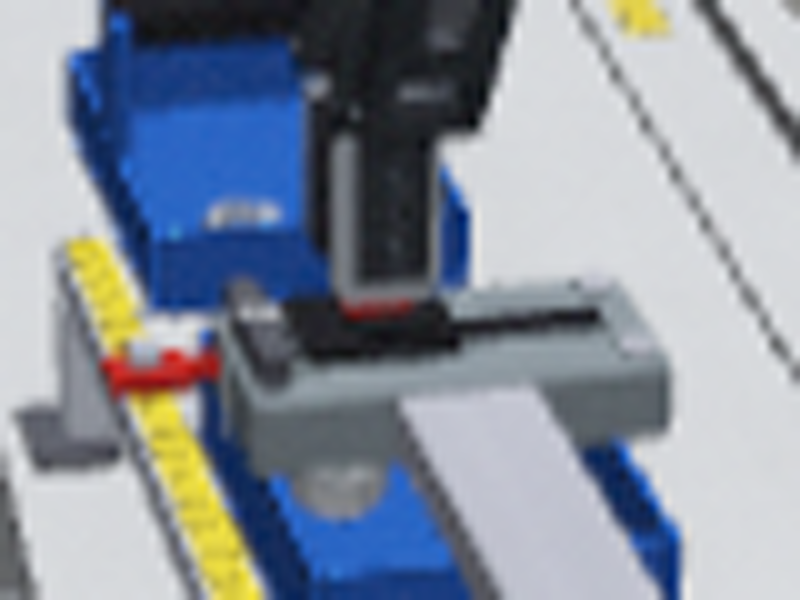

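arm_command(steps="-0.001 0 0 0 0 0 0; -0.001 0 0 0 0 0 0; -0.001 0 0 0 0 0 0; -0.001 0 0 0 0 0 0; -0.001 0 0 0 0 0 0")

```text
time_s: 10.73
ee_pos: [0.5161, -0.0236, 0.0736]
ee_rot: [0.987, 0.158, -0.002, -0.0]
contact_force: [-15.7, 0.2, 16.5]
opening: 0.182
```

```bash
python3 - <<'E'
from h import *
np.set_printoptions(precision=4,suppress=True,linewidth=150)
s=r.read_state();print(s['ee_pos'],s['contact_force'],s['ee_pos'][:2]@Y+.09215,s['ee_pos'][:2]@X-.4550,s['opening'],abs(s['qvel']).max())
c=save('side','s10')
g=cv2.cvtColor(c['img'],cv2.COLOR_BGR2GRAY);print(g[248:254,322:330])
# tray bar, lever post red & tape
cv2.imwrite('pics/s10c.png',c['img'][150:330,240:440].repeat(3,0).repeat(3,1))
E
```

```text
[ 0.5161 -0.0236  0.0736] [-15.663    0.1512  16.5459] -0.09124302867664176 0.02799413864692768 0.1824095012221051 0.00206219278395446
[[ 59  89  95  89  65  60  64  58]
 [ 50  87  97 100  79  68  60  48]
 [ 67  88 130 124 128 120  52  37]
 [114  97 161 151 169 164  79  40]
 [137  61  74  99  97  98  82  37]
 [127  71  47  90  98 102  68  52]]
```

View pics/s10c.png

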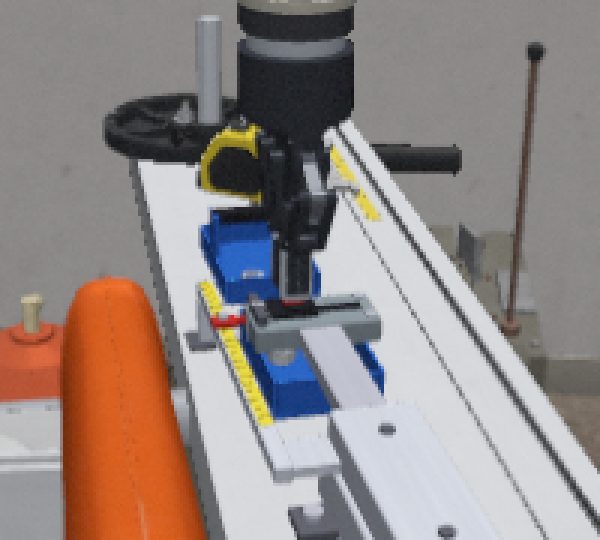

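The final view shows the tray standing apart on the worktop (260,270), the head level with the pointer (228,322), and the lever plate against the steel stop. It is all at rest and still gripped.

```bash
python3 -c "
from h import *
print(workorder.job_done())
s=r.read_state();print(s['ee_pos'],s['contact_force'])"
```

```text
the job is handed in; nothing more can be done
None
the job is handed in; nothing more can be done
```

I handed the job in at about 10.8 s with every step done; no verdict was reported.

- **Tray:** I lifted the upper tray by its bar and set it down upright about 165 mm along -y from the lower tray. Its underside touched the worktop with about 10 N before I let go. The last side view shows it standing clear and untouched.
- **Leg:** I gripped the lever post and pulled the leg out 91 mm to the pointer with the lever still open. It was still at 91 mm in the last reading.
- **Lever:** I closed it against a hard stop. Pushing another 4 mm moved it no further and raised the force to 19 N. The tool had travelled 28 mm of the nominal 30 mm. The plate looked close to the steel stop in the picture, possibly 1–2 mm off. I put the missing 2 mm down to the jaws having nudged the lever slightly when they closed, but did not check it.
- **Finish:** The post was still gripped and the arm was at rest, with about 16 N pressing against the stop.

**Disagreement between views:** the top view put the mark at about 92–93 mm and the side view at about 88–90 mm before the last adjustment. I set the leg between them. The last side-view comparison of index and pointer agreed to about 1 mm. With the arm over the head, the top view could not confirm it.

The pointer did not visibly move and neither did the tape measure. I did not specifically check the try square or the bolt, but the arm never went near them.

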